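Close the siding and spin down its wing nut

TASK

On the model railway, push the sliding piece of track with your fingertips, by its red buffer stop, until it butts fully home against the fixed track. Then turn the loose yellow wing nut clockwise (seen from above) by stroking its wings with a fingertip, again and again, until it is fully tight. Only push: do not pinch the nut, and leave the train, pumpkins and other ornaments standing where they are.

Things in the scene. Friction and masses are not known exactly. Their poses are not given: they have to be found in the camera images.
- board: Dark green baseboard, fixed to the table (does not move in a run, lies elsewhere each time). 190 mm (its x, -123 to +67) by 440 mm (its y, -235 to +205), 12 mm thick. Origin at z = 0; z up. A grey track bed, x 0 to +50, with two rails whose tops are 26 mm above the table, runs along its y; the fixed track covers y +20 to +200.
- wall_top (a point): Middle of the top of a fixed grey stone wall on the board, on the robot's side of the nut, 57 mm above the table. The wall runs along the board's y, 160 mm long, 14 mm thick (board x -116 to -102, y -135 to +25); its face is 42 mm from the nut's axis.
- slide_track (a joint): Sliding piece of track, 150 mm long, which slides along the board's +y (m). 0 = 55 mm gap to the fixed track; 0.055 = fully home, ends touching (a stop). Starts from 0 to 0.025. About 2 N of friction; stays where it is left. A flat slotted aluminium foot (top 16 mm above the table) reaches from it under the wing nut.
- buffer_face (a point): Centre of the outer (board -y) face of the red buffer beam at the sliding track's outer end, 50 mm above the table, at board x +25, y -130 mm when home: the place to push, towards the board's +y. The beam is 64 mm wide along x, 10 mm thick along y, 39 to 61 mm above the table, on two posts. Axes as the board's.
- slide_end (a point): Middle of the sliding track's inner end, at rail-top height, board x +25 mm.
- fixed_end (a point): Middle of the fixed track's end, at rail-top height, which slide_end meets when home.
- stud (a point): Foot of the vertical steel stud on which the wing nut turns, 16 mm above the table, at board x -60, y -55 mm: the nut's axis. The stud is 8 mm thick, its top 50 mm above the table.
- nut (a joint): Turn of the yellow two-winged nut (rad), growing clockwise seen from above. 6.5 = fully tight (a stop); starts from 0 to 2, so 4.5 to 6.5 rad remain. At value q one wing points along the board's x axis turned by -q about z (wing_tip), the other points the other way. It sinks 0.8 mm per rad as on a thread. About 0.03 N m of friction; stays where it is left.
- wing_tip (a point): Outer end of one wing at mid-height, 30 mm from the nut's axis. The wings span 60 mm, are 6 mm thick and 24 mm high; the hub is about 20 mm thick. When tight the wings reach from 22 to 46 mm above the table; when loose at joint value 0 they are 5 mm higher.
- nut_side_a: The half of the wing nut on one side of the plane through both wings (its own +y side); origin on the nut's axis at its underside, x along the wing of wing_tip. Pressing both halves hard at once is pinching.
- nut_side_b: The other half of the wing nut (its own -y side); same frame.
- engine: Black toy steam engine, 36 x 90 x 57 mm, standing on the fixed track; origin under its centre. Loose; to be left standing where it is.
- coach: Purple toy coach, 36 x 90 x 52 mm, on the table beyond the board; origin under its centre. Loose; to be left standing where it is.
- pumpkin_big: Orange pumpkin, 48 mm across, 35 mm high, beyond the board; origin under it. Loose; to be left standing where it is.
- pumpkin_small: Orange pumpkin, 36 mm across, 26 mm high, on the robot's side of the board; origin under it. Loose; to be left standing where it is.
- tombstone: Grey toy tombstone, 28 x 44 x 57 mm, past the board's +y end; origin under it. Loose; to be left standing where it is.
- lantern: Toy lantern, 34 mm across, 49 mm high, past the board's +y end; origin under it. Loose; to be left standing where it is.
- tree: Toy tree with autumn crown, 44 mm across, 86 mm high, on the robot's side of the board; origin under it. Loose; to be left standing where it is.

How it is judged (in metres and radians):
On the way, in this order (a step that is already met when the one before it is completed fails the run):
1. the sliding track is fully home (value of joint slide_track above 0.0525 m), for 0.2 s.
2. the wing nut is turned fully tight, the track still home (value of joint nut above 6.35 rad and value of joint slide_track above 0.0525 m), for 0.2 s.
At the end, for the whole second after the job is handed in: The sliding track is home within 2.5 mm, the wing nut is within 0.15 rad of its tight stop and still, and nothing is touched (all of step 2 and velocity of joint nut below 0.1 rad/s).
It fails at once if the train or an ornament is lifted, carried, knocked or pushed more than 20 mm (distance of any of engine, coach, pumpkin_big, pumpkin_small, tombstone, lantern, tree from where it was at the start of the episode above 0.02 m).
It fails at once if the wing nut is pinched: both its sides pressed at once with more than 5 N each (contact force between the fingers and nut_side_a above 5 N and contact force between the fingers and nut_side_b above 5 N).
It also fails if it takes over 72 s, if anything falls off the work surface, if the arm or the gripper's body presses on something with over 40 N, if the wrist force passes 120 N, or if a joint passes its speed limit or range.

ROBOT

A 6-joint arm with a two-finger parallel gripper is mounted at the origin on the work surface. World frame = base frame: x ahead of the robot, y to its left, z up, the work surface at z = 0. Lengths are in m, angles in degrees, forces in N, time in s.
With the tool pointing down it reaches from about 0.4 to 0.825 m from the base axis. Payload 7 kg.
Tool frame: the origin (TCP) lies midway between the tips of the shut fingers; the grasp point (between the pads) lies 19 mm behind it; z points along the fingers, y is the line along which they close (so a half turn about z gives the same grasp; the last joint's range is limited). The gripper opens to 88 mm and grips with 3 to 60 N. Pads are 19 mm wide; open, the fingers measure 130 mm over their backs; the gripper's body (78 mm by 193 mm) begins 47 mm behind the grasp point.
Start: joints at [93.799, 20.546, 0.682, 0, -70.136, -16.507], TCP at [0.149, 0.658, 0.191] pointing down, gripper open.
Joint ranges: [-176.03, 176.03], [-82.01, 121.73], [-58.28, 71.71], [-173.87, 95.51], [-174.79, -0.11], [-173.66, 173.66]. Speed limits (degrees/s): [136.94, 136.94, 172.46, 180, 180, 180].

INTERFACE

Orientations are given as a 3x3 rotation matrix whose columns are the frame's x, y, z axes.
In Python, from rig import robot gives the robot as it stands. Calls block until the motion is done:
- robot.goto(position, orientation): joint-space move of the TCP to a pose.
- robot.servo_line(position, ori=None, speed=0.15): straight line of the TCP; ori=None keeps the orientation; speed is the mean speed in m/s.
- robot.movej(angles): joint-space move.
- robot.move_gripper(opening): opening from 0.0 (shut) to 1.0 (fully open); the grip force is fixed at half the most; returns when the fingers have stopped.
- robot.dwell(seconds).
- robot.ik(position, orientation): joint angles nearest the present ones, or None.
- robot.grab_frame(name): name is "scene" or "top" or "wrist"; returns (picture, depth): 420x560x3 uint8, red, green, blue; 420x560 float32, m along the optical axis (not along the pixel's ray), 0 where there is no reading.
- robot.camera_info(name): a dict with "vfov" (degrees; the focal length in pixels is half the picture's height over the tangent of half this angle, whatever the lens; pixels are square), "cx", "cy" (the principal point, pixels), "view" (4x4, takes a point from world to camera coordinates); the wrist camera has in their place "T_tool_cam" (4x4, takes a point from camera to tool coordinates, whose origin is the TCP and whose axes are the flange's). Camera axes: x right, y down, z forward; pixel columns grow to the right and rows downward; lengths in m; the calibration is good to about 2 mm. A picture is of the moment at which its call begins: read the wrist's pose just before it. camera_info takes no time and is no camera call.
A pose or a line that the arm cannot do raises robot.Unreachable and nothing moves.
- robot.job_done(): hands the job in; it is judged then, once.
Readings, each from a call of its own:
- robot.read_t(): time.
- robot.read_qpos(): joint angles.
- robot.read_qvel(): joint speeds.
- robot.read_effort(): joint torques, N m.
- robot.read_position(): TCP position.
- robot.read_tcp_rot(): TCP orientation.
- robot.read_force(): force on the tool from outside, world axes, zero at the start.
- robot.read_ft_torque(): the same for the moment, N m.
- robot.read_grip_width(): opening from 0.0 (shut) to 1.0 (fully open).
- robot.read_finger_force(): force on a finger pad.
Only numpy, scipy, OpenCV 4.12 (cv2) and the standard library are available. Lean on these libraries where they do the work, as an engineer would, in place of code of your own. Each camera call takes 0.05 s, during which the arm holds its last target. There are 200 camera calls.

## Working session

There is one attempt and no reset: what is moved stays moved. The work goes in short steps, each a Python script; the robot and the scene stay as the last script left them, time stands still between calls to the robot, and variables do not carry over. Pictures are saved under pics/ and viewed, at most 10 in all, crops included, and the job is handed in when it is done.

```bash
ls; mkdir -p pics; cat > h.py <<'E'
import numpy as np, cv2
from rig import robot
def cam(name):
    T=None
    if name=="wrist":
        p=np.array(robot.read_position());R=np.array(robot.read_tcp_rot()).reshape(3,3)
    im,d=robot.grab_frame(name); c=robot.camera_info(name)
    f=im.shape[0]/2/np.tan(np.radians(c["vfov"])/2)
    if name=="wrist":
        M=np.eye(4);M[:3,:3]=R;M[:3,3]=p;T=M@np.array(c["T_tool_cam"])
    else: T=np.linalg.inv(np.array(c["view"]))
    return im,d,(f,c["cx"],c["cy"],T)
def cloud(d,k):
    f,cx,cy,T=k; v,u=np.mgrid[:d.shape[0],:d.shape[1]]
    P=np.stack([(u-cx)/f*d,(v-cy)/f*d,d],-1)
    W=P@T[:3,:3].T+T[:3,3]; W[d<=0]=np.nan
    return W
def ray(u,v,k,z):
    f,cx,cy,T=k; r=T[:3,:3]@np.array([(u-cx)/f,(v-cy)/f,1]); o=T[:3,3]
    return o+r*(z-o[2])/r[2]
def save(n,im): cv2.imwrite("pics/"+n,im[:,:,::-1])
E
python3 - <<'E'
from h import *
for n in("scene","top"):
    im,d,k=cam(n); save(n+".png",im); np.savez(n+".npz",im=im,d=d,f=k[0],cx=k[1],cy=k[2],T=k[3])
    print(n,k[0],k[3][:3,3],(d>0).mean())
    W=cloud(d,k); hsv=cv2.cvtColor(im,cv2.COLOR_RGB2HSV)
    for c,lo,hi in(("yel",(22,120,100),(35,255,255)),("red",(0,170,90),(5,255,255)),("green",(40,60,20),(90,255,255))):
        m=cv2.inRange(hsv,lo,hi)>0; w=W[m&np.isfinite(W[:,:,0])]
        v,u=np.nonzero(m)
        if len(w): print(c,m.sum(),np.median(w,0).round(3),w.min(0).round(3),w.max(0).round(3),np.median(u),np.median(v))
E
```

```text
pics
scene 380.37115445471557 [ 0.98550883 -0.14885084  0.62535731] 0.995969387755102
yel 282 [0.52  0.03  0.032] [ 0.441 -0.113  0.003] [0.878 0.332 0.066] 304.0 214.0
red 287 [ 0.586 -0.088  0.06 ] [-0.74  -0.455 -0.251] [0.9   0.568 0.165] 204.0 262.0
green 9265 [0.524 0.075 0.012] [-0.592 -0.194 -0.151] [0.919 1.45  0.275] 272.0 239.0
top 539.4044589650127 [0.3536655  0.09044343 0.99070274] 0.9958801020408163
yel 365 [0.505 0.031 0.039] [ 0.435 -0.238  0.008] [0.875 0.321 0.073] 329.0 228.0
red 329 [ 0.557 -0.088  0.063] [ 0.398 -0.31  -0.005] [0.626 0.362 0.087] 395.0 192.0
green 14947 [0.511 0.092 0.012] [ 0.435 -0.422 -0.003] [0.918 0.582 0.125] 294.0 226.0
```

View pics/top.png

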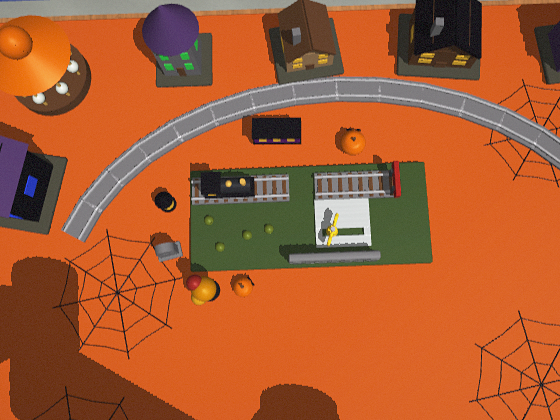

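View pics/scene.png

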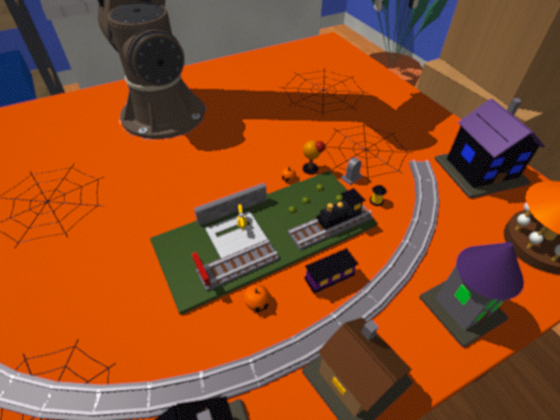

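The top view shows the board with corners near (191,168), (425,162), (432,262) and (191,270). The red buffer is at (396,180), the nut at (333,230) and the wall at (335,256). Board +y points left in the image, and +x points up, away from the robot.

```bash
python3 - <<'E'
from h import *
z=np.load("top.npz");im=z["im"];d=z["d"];k=(float(z["f"]),float(z["cx"]),float(z["cy"]),z["T"])
W=cloud(d,k);hsv=cv2.cvtColor(im,cv2.COLOR_RGB2HSV)
m=cv2.inRange(hsv,(35,60,20),(90,255,255)); m[:150]=0;m[290:]=0
m=cv2.morphologyEx(m,cv2.MORPH_OPEN,np.ones((3,3)))
n,l,s,_=cv2.connectedComponentsWithStats(m); i=1+np.argmax(s[1:,4]); v,u=np.nonzero(l==i)
P=np.array([ray(a,b,k,.012)[:2] for a,b in zip(u,v)],np.float32)
c,sz,a=cv2.minAreaRect(P); print(c,sz,a); bp=cv2.boxPoints((c,sz,a)); print(bp)
e=[bp[(i+1)%4]-bp[i] for i in range(4)]; y=[q for q in e if np.linalg.norm(q)>.3 and q[1]>0][0]; y=y/np.linalg.norm(y)
x=np.array([y[1],-y[0]]); O=np.array(c)-x*(-.028)-y*(-.015)
th=np.arctan2(x[1],x[0]); print("O",O,"yaw",np.degrees(th))
B=np.c_[x,y]; np.savez("board.npz",O=O,B=B)
red=(cv2.inRange(hsv,(0,150,60),(6,255,255))|cv2.inRange(hsv,(172,150,60),(180,255,255)))
tb=lambda p:(np.asarray(p)-O)@B
def pts(mask,box,zz):
    v,u=np.nonzero(mask); P=np.array([tb(ray(a,b,k,zz)[:2]) for a,b in zip(u,v)]);WW=W[v,u]
    g=(P[:,0]>box[0])&(P[:,0]<box[1])&(P[:,1]>box[2])&(P[:,1]<box[3]); return P[g],WW[g]
P,w=pts(red,(-.03,.09,-.22,-.09),.061); print("red",P.min(0),P.max(0),P.mean(0),np.nanmedian(w,0))
P,w=pts(cv2.inRange(hsv,(22,120,90),(35,255,255)),(-.1,-.02,-.1,-.01),.047); print("yel",len(P),P.min(0),P.max(0),np.nanmedian(w,0)); 
vx=cv2.fitLine(P.astype(np.float32),cv2.DIST_L2,0,.01,.01).ravel(); print(vx, np.degrees(np.arctan2(vx[1],vx[0])))
print("stud world",O+B@[-.06,-.055],"reach buffer",O+B@[.025,-.2])
E
```

```text
(0.5298528671264648, 0.06522230803966522) (0.18756867945194244, 0.43624913692474365) 0.44981932640075684
[[ 0.43435898  0.2826039 ]
 [ 0.43778387 -0.15363182]
 [ 0.6253468  -0.15215927]
 [ 0.6219219   0.28407645]]
O [0.55773424 0.08044167] yaw 0.44981942
red [-0.00829978 -0.17648289] [ 0.05559385 -0.16362002] [ 0.02326467 -0.1705724 ] [ 0.58277177 -0.09012641  0.06027941]
yel 162 [-0.08844714 -0.06575783] [-0.03179633 -0.04293228] [0.49568567 0.02683582 0.04629607]
[ 0.9452073  -0.3264707  -0.06189373 -0.05354561] -19.054699
stud world [0.49816788 0.02497232] reach buffer [ 0.58430362 -0.1193559 ]
```

```bash
cat >> h.py <<'E'
try:
    _b=np.load("board.npz");O=_b["O"];B=_b["B"]
    def w(x,y,z): return np.r_[O+B@[x,y],z]
    R0=np.c_[np.r_[B[:,0],0],np.r_[-B[:,1],0],[0,0,-1]]   # tool x along board x, tool y along board -y
except Exception: pass
E
python3 - <<'E'
from h import *
q=np.array(robot.read_qpos());print(robot.read_t())
c=[]
for R in(R0,R0@np.diag([-1,-1,1])):
    a=robot.ik(w(.025,-.23,.14),R); print(np.round(a,1) if a is not None else a); c.append((9e9 if a is None else abs(np.array(a)-q).max(),R))
R=min(c,key=lambda t:t[0])[1]; np.save("R.npy",R)
robot.goto(w(.025,-.225,.14),R); robot.move_gripper(0.0)
im,d,k=cam("wrist"); save("w1.png",im)
print(robot.read_t(),robot.read_position(),robot.read_force())
robot.servo_line(w(.025,-.225,.047),speed=.1)
f0=np.array(robot.read_force()); print(f0,robot.read_t())
y=-.205
robot.servo_line(w(.025,y,.047),speed=.1)
while y<-.13:
    y+=.004; robot.servo_line(w(.025,y,.047),speed=.05)
    f=np.array(robot.read_force())-f0; print(round(y,3),(np.array(robot.read_position())[:2]-O)@B[:,1],f.round(1))
    if np.linalg.norm(f)>10: break
print(robot.read_t())
E
```

```text
0.1
[  4.2  16.  -12.8   0.  -61.2  86.2]
[  4.2  16.  -12.8   0.  -61.2 -93.8]
4.775 [ 0.58449457 -0.14434472  0.14001454] [-0.19812002  0.38099927  0.18214961]
[ 0.47917443 -0.22049611  0.63862501] 5.8583
-0.201 -0.20098249169834626 [-0.2  0.1 -0.4]
-0.197 -0.19689720425005497 [-0.9  0.5 -0.5]
-0.193 -0.19278706360770498 [-0.7 -0.  -0.9]
-0.189 -0.1887497667023205 [-1.4  0.4 -1.1]
-0.185 -0.18478138012580325 [-1.1  0.1 -0.8]
-0.181 -0.18078265704120064 [-0.7  0.4  0.3]
-0.177 -0.17678855037673066 [-0.4 -0.5 -1. ]
-0.173 -0.17279803451665388 [-0.4  0.3 -1. ]
-0.169 -0.16877708617563386 [-0.5  0.2 -0.8]
-0.165 -0.16476264766591892 [ 0.1  0.1 -0.7]
-0.161 -0.16078677427364338 [-0.5 -0.4 -1.6]
-0.157 -0.1567958939917835 [-0.3  0.5 -0.6]
-0.153 -0.1527984750630554 [-0.5  0.8 -1.6]
-0.149 -0.14878823863122057 [ 0.3  0.1 -0.8]
-0.145 -0.1447746400361691 [-0.7 -0.2 -0.4]
-0.141 -0.14077446085127568 [-0.5  0.  -0.2]
-0.137 -0.1367577376920263 [-0.2  0.8 -0.4]
-0.133 -0.13277677872392085 [ 0.1 -0.3  0.2]
-0.129 -0.1287779816953046 [-1.  -0.3  0. ]
10.9583
```

View pics/w1.png

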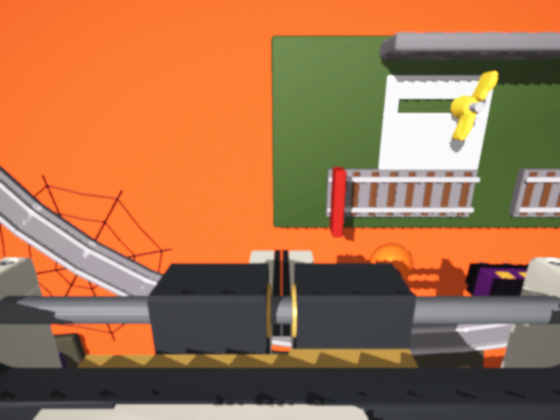

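The wrist view shows the shut fingertips at about (282,260), the buffer at (338,200) and the nut at (467,108). No push force registered, so I'm looking again.

```bash
python3 - <<'E'
from h import *
im,d,k=cam("wrist"); save("w2.png",im)
im,d,k=cam("top"); W=cloud(d,k);hsv=cv2.cvtColor(im,cv2.COLOR_RGB2HSV)
save("t2.png",cv2.resize(im[140:290,170:450],None,fx=2.5,fy=2.5,interpolation=cv2.INTER_CUBIC))
print(robot.read_force())
E
```

```text
[-0.2750894   0.15450507  0.14881677]
```

View pics/w2.png

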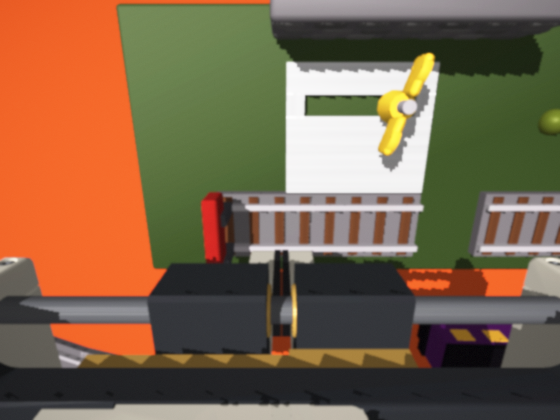

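View pics/t2.png

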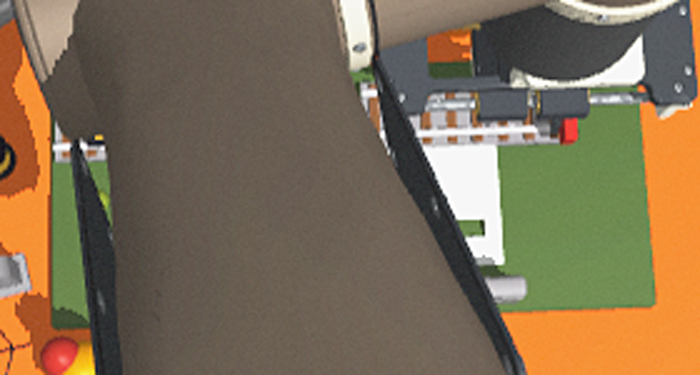

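```bash
python3 - <<'E'
from h import *
p=robot.read_position();R=np.array(robot.read_tcp_rot());print(np.round(p,4),R.round(3),robot.read_grip_width())
c=robot.camera_info("wrist");print({a:np.round(b,3) for a,b in c.items()})
im,d,k=cam("wrist");W=cloud(d,k)
f,cx,cy,T=k; q=np.linalg.inv(T)@np.r_[p,1];print("tcp px",q[0]/q[2]*f+cx,q[1]/q[2]*f+cy,q)
hsv=cv2.cvtColor(im,cv2.COLOR_RGB2HSV)
red=cv2.inRange(hsv,(0,200,60),(3,255,255))|cv2.inRange(hsv,(174,200,60),(180,255,255));red[:,:190]=0;red[:,240:]=0;red[:180]=0;red[275:]=0
v,u=np.nonzero(red);print(len(u),u.min(),u.max(),v.min(),v.max());ww=W[v,u];print(np.nanmedian(ww,0),np.nanpercentile(ww,2,axis=0),np.nanpercentile(ww,98,axis=0))
g=ww[ww[:,2]>.055]; print((g[:,:2]-O)@B[:,1].mean() if 0 else (((g[:,:2]-O)@B).min(0),((g[:,:2]-O)@B).max(0)))
for uv in((282,255),(250,258),(282,300),(225,300)): print(uv,d[uv[1],uv[0]],W[uv[1],uv[0]].round(3))
E
```

```text
[ 0.5837 -0.0483  0.047 ] [[-1.    -0.008 -0.   ]
 [-0.008  1.    -0.   ]
 [ 0.    -0.    -1.   ]] 0.00356828729959736
{'vfov': np.float64(67.493), 'cx': np.float64(281.035), 'cy': np.float64(209.131), 'T_tool_cam': array([[-0.001, -0.951, -0.309,  0.084],
       [ 1.   , -0.001, -0.   , -0.001],
       [-0.   , -0.309,  0.951, -0.194],
       [ 0.   ,  0.   ,  0.   ,  1.   ]])}
tcp px 282.5777075808877 239.44021512645497 [0.00103192 0.02027972 0.21031561 1.        ]
1171 202 224 193 261
[ 0.57084375 -0.09137987  0.06085207] [ 0.55271973 -0.09669746  0.04849448] [ 0.59186534 -0.08735134  0.0622767 ]
(array([-0.00685842, -0.17785615]), array([ 0.03447505, -0.16774203]))
(282, 255) 0.24415453 [ 0.609 -0.048  0.02 ]
(250, 258) 0.25328544 [ 0.615 -0.074  0.012]
(282, 300) 0.08994787 [ 0.552 -0.049  0.163]
(225, 300) 0.07910718 [ 0.546 -0.064  0.173]
```

```bash
python3 - <<'E'
from h import *
im,d,k=cam("wrist");W=cloud(d,k)
for u in(258,270,280,282,285,300):
    print(u,[(v,*(W[v,u]*1000).round().astype(int)) for v in range(238,275,4)])
save("w3.png",cv2.resize(im[220:320,200:360],None,fx=4,fy=4))
E
```

```text
258 [(238, np.int64(593), np.int64(-67), np.int64(23)), (242, np.int64(598), np.int64(-67), np.int64(20)), (246, np.int64(599), np.int64(-67), np.int64(25)), (250, np.int64(602), np.int64(-67), np.int64(26)), (254, np.int64(573), np.int64(-62), np.int64(91)), (258, np.int64(573), np.int64(-61), np.int64(95)), (262, np.int64(573), np.int64(-61), np.int64(100)), (266, np.int64(546), np.int64(-57), np.int64(155)), (270, np.int64(545), np.int64(-56), np.int64(158)), (274, np.int64(546), np.int64(-56), np.int64(160))]
270 [(238, np.int64(594), np.int64(-58), np.int64(21)), (242, np.int64(597), np.int64(-58), np.int64(21)), (246, np.int64(599), np.int64(-58), np.int64(25)), (250, np.int64(601), np.int64(-57), np.int64(27)), (254, np.int64(573), np.int64(-55), np.int64(91)), (258, np.int64(573), np.int64(-55), np.int64(96)), (262, np.int64(573), np.int64(-55), np.int64(100)), (266, np.int64(574), np.int64(-55), np.int64(102)), (270, np.int64(576), np.int64(-55), np.int64(102)), (274, np.int64(578), np.int64(-55), np.int64(102))]
280 [(238, np.int64(593), np.int64(-50), np.int64(22)), (242, 
[... 1305 characters left out ...]
nt64(-47), np.int64(98)), (266, np.int64(574), np.int64(-47), np.int64(101)), (270, np.int64(574), np.int64(-48), np.int64(105)), (274, np.int64(574), np.int64(-48), np.int64(110))]
300 [(238, np.int64(593), np.int64(-35), np.int64(22)), (242, np.int64(597), np.int64(-35), np.int64(22)), (246, np.int64(598), np.int64(-35), np.int64(26)), (250, np.int64(601), np.int64(-35), np.int64(26)), (254, np.int64(573), np.int64(-39), np.int64(91)), (258, np.int64(573), np.int64(-40), np.int64(95)), (262, np.int64(573), np.int64(-40), np.int64(100)), (266, np.int64(545), np.int64(-44), np.int64(156)), (270, np.int64(545), np.int64(-44), np.int64(159)), (274, np.int64(546), np.int64(-44), np.int64(160))]
```

View pics/w3.png

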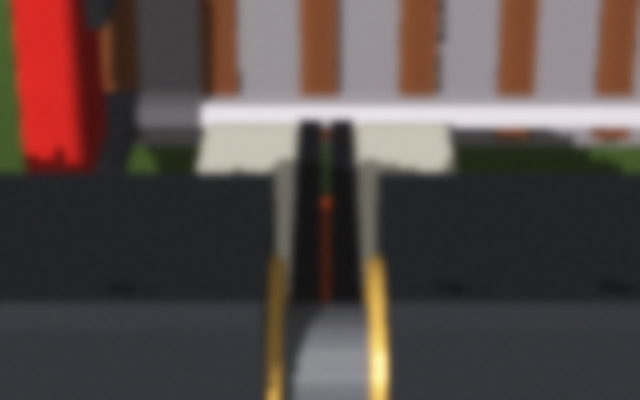

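The wrist depth shows the shut fingertips ending at z≈0.082, about 35 mm above the reported TCP. They passed over the beam, so the tool is effectively about 35 mm shorter than stated. I'll retreat, come down lower with force checks, and push again.

```bash
python3 - <<'E'
from h import *
robot.servo_line(w(.025,-.129,.08),speed=.15)
robot.servo_line(w(.025,-.213,.08),speed=.15)
robot.dwell(.1); f0=np.array(robot.read_force())
ok=True
for z in(.04,.03,.022,.015,.009):
    robot.servo_line(w(.025,-.213,z),speed=.1); f=np.array(robot.read_force())-f0; print(z,f.round(1))
    if abs(f[2])>4: ok=False;break
y=-.205
while ok and y<-.12:
    y+=.005; robot.servo_line(w(.025,y,z),speed=.05)
    f=np.array(robot.read_force())-f0; print(round(y,3),round((np.array(robot.read_position())[:2]-O)@B[:,1],4),f.round(1))
    if np.linalg.norm(f)>9: break
print(robot.read_t())
im,d,k=cam("wrist");W=cloud(d,k); save("w4.png",im)
E
```

```text
0.04 [1.3 0.9 0.3]
0.03 [ 1.6  0.4 -0.4]
0.022 [ 0.3  0.  -0.4]
0.015 [ 0.9  0.6 -0.1]
0.009 [ 0.6  0.2 -0.1]
-0.2 -0.1995 [0.4 0.6 0.2]
-0.195 -0.1947 [ 0.6  0.4 -0.9]
-0.19 -0.1898 [0.6 0.3 0. ]
-0.185 -0.1847 [ 0.4 -0.  -0.3]
-0.18 -0.1797 [0.  0.  0.4]
-0.175 -0.1747 [ 0.8  0.2 -1.5]
-0.17 -0.1697 [-0.8  0.8  0.1]
-0.165 -0.1647 [-0.1 -0.  -0.9]
-0.16 -0.1597 [ 0.7  0.3 -0.1]
-0.155 -0.1547 [0.9 0.7 0.2]
-0.15 -0.1497 [-0.5  1.2  0.7]
-0.145 -0.1458 [ 2.6 -5.6 -1.4]
-0.14 -0.1457 [  7.2 -33.1  -4.2]
17.2917
```

View pics/w4.png

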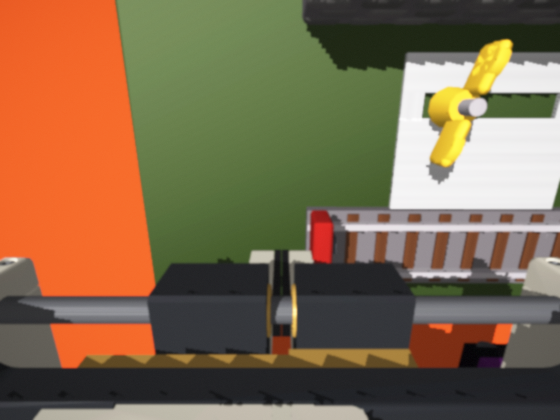

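Stalled at TCP y = -0.1458 with 33 N. The 16 mm finger half-thickness puts the buffer face at about -0.130, which is home. Next I'll back off, open over the nut and look.

```bash
python3 - <<'E'
from h import *
R=np.load("R.npy")
robot.servo_line(w(.025,-.16,.009),speed=.1)
robot.servo_line(w(.025,-.16,.09),speed=.2)
robot.servo_line(w(-.042,-.090,.07),speed=.2)
robot.move_gripper(1.0)
print(robot.read_t(),robot.read_position(),robot.read_grip_width())
im,d,k=cam("wrist");W=cloud(d,k); save("w5.png",im); np.savez("w5.npz",im=im,W=W)
p=robot.read_position()
hsv=cv2.cvtColor(im,cv2.COLOR_RGB2HSV)
Wb=W.copy(); Wb[...,:2]=(W[...,:2]-O)@B
def rep(n,m):
    g=Wb[m]; 
    if len(g): print(n,len(g),np.percentile(g,1,axis=0).round(4),np.percentile(g,99,axis=0).round(4)); 
    return g
red=(cv2.inRange(hsv,(0,200,60),(3,255,255))>0)&(Wb[...,2]>.055)&(Wb[...,2]<.066); rep("red",red&(Wb[...,0]<.06)&(Wb[...,0]>-.02))
y=(cv2.inRange(hsv,(20,120,60),(35,255,255))>0)&(abs(Wb[...,0]+.06)<.04)&(abs(Wb[...,1]+.055)<.04)
g=rep("nut",y&(Wb[...,2]<.06)); t=g[g[:,2]>.040]; l=cv2.fitLine(t[:,:2].astype(np.float32),cv2.DIST_L2,0,.01,.01).ravel(); print(l,np.degrees(np.arctan2(l[1],l[0])))
# gripper points: z>.07
m=(Wb[...,2]>.075)&(Wb[...,2]<.13); rep("fing+",m&(Wb[...,1]>-.09)); rep("fing-",m&(Wb[...,1]<-.09))
for z0 in np.arange(.07,.15,.01):
    rep("z%.2f+"%z0,(Wb[...,2]>z0)&(Wb[...,2]<z0+.01)&(Wb[...,1]>-.09))
E
```

```text
20.3333 [ 0.516423   -0.00987555  0.06998492] 0.9956435993053775
red 439 [-0.0066 -0.1293  0.0559] [ 0.0545 -0.1209  0.0624]
nut 1056 [-0.0875 -0.0664  0.0118] [-0.035  -0.0412  0.0521]
[ 0.94471914 -0.32788077 -0.06255081 -0.05569529] -19.140198
fing+ 1101 [-0.0534 -0.0472  0.106 ] [-0.0327 -0.0315  0.1298]
fing- 1101 [-0.0535 -0.1501  0.1062] [-0.0331 -0.1344  0.1298]
z0.10+ 107 [-0.0526 -0.0471  0.1049] [-0.0325 -0.0336  0.1099]
z0.11+ 437 [-0.0534 -0.0472  0.1101] [-0.0324 -0.0315  0.1199]
z0.12+ 557 [-0.0535 -0.0472  0.1202] [-0.0348 -0.0313  0.1298]
z0.13+ 515 [-0.0534 -0.0473  0.1301] [-0.0404 -0.0298  0.1399]
z0.14+ 635 [-0.0536 -0.0473  0.1403] [-0.0329 -0.0288  0.1499]
```

View pics/w5.png

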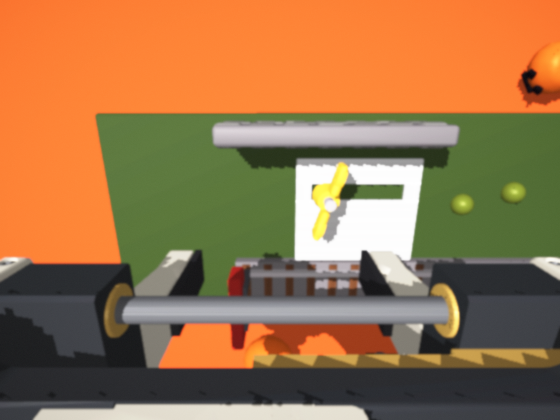

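The buffer beam reads y = -0.129 to -0.121, so the track is home. The nut centre is at pixel (330,203) with wings at -19°, so q≈0.33 and about 353° remain. The open finger measures about 20×16 mm, with its centre 51 mm from the TCP. It fits between nut and wall on a 25 mm circle, so one finger can stroke the wing all the way round.

```bash
cat > stroke.py <<'E'
from h import *
C=np.array([-.061,-.055]); rho=.025
def fin(phi,z,r=rho):
    a=np.radians(phi); c=C+r*np.array([np.cos(a),np.sin(a)]); return w(c[0]+.001,c[1]-.051,z)
def stroke(phi,end,z,lim,step=10):
    f0=np.array(robot.read_force())
    while phi>end:
        phi=max(phi-step,end); robot.servo_line(fin(phi,z),speed=.05); f=np.array(robot.read_force())-f0
        print(round(phi),f.round(1),end="; ")
        if np.linalg.norm(f)>lim: break
    print("\nt",robot.read_t()); return phi
E
python3 - <<'E'
from stroke import *
Z=-.002
robot.servo_line(fin(52,.05)); robot.dwell(.1); f0=np.array(robot.read_force())
for z in(.025,.01,Z):
    robot.servo_line(fin(52,z),speed=.1); f=np.array(robot.read_force())-f0; print(z,f.round(1))
    if abs(f[2])>4: raise SystemExit("touch")
stroke(52,-100,Z,8)
im,d,k=cam("wrist"); save("w6.png",im)
E
```

```text
0.025 [ 0.1 -0.2 -0.5]
0.01 [0.8 0.6 1.1]
-0.002 [ 0.7  0.2 -0.1]
42 [-0.5 -0.2 -0.3]; 32 [-1.2  0.8 -0.6]; 22 [-0.8  0.1 -0.5]; 12 [-1.  -0.2  0.6]; 2 [-1.3  0.6  0.3]; -8 [0.4 0.5 0.1]; -18 [ 0.  -0.8 -0.7]; -28 [ 0.3 -0.3  0.1]; -38 [ 0.3 -0.5 -0.6]; -48 [-0.6 -0.5 -0. ]; -58 [-0.1 -0.3 -1. ]; -68 [0.8 1.2 0.6]; -78 [ 0.5 -1.   0.2]; -88 [0.1 0.1 0. ]; -98 [-0.  -0.4 -0.2]; -100 [ 0.7 -0.4 -0.2]; 
t 25.7333
```

View pics/w6.png

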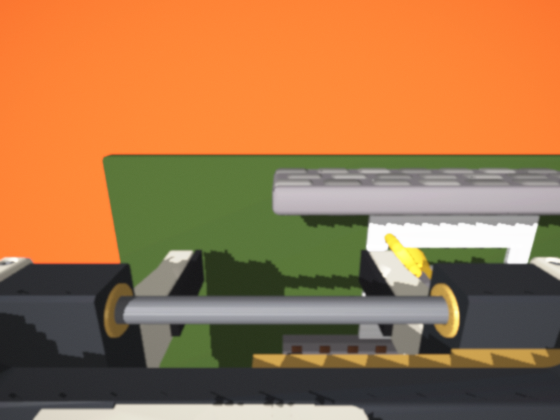

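The wing now points to (390,240), around -135°, so the stroke works. I'll continue to the stop.

```bash
python3 - <<'E'
from stroke import *
Z=-.002
p=stroke(-100,-330,Z,9); p=stroke(p,-352,Z,9,2) if p==-330 else p
print(p,robot.read_position())
im,d,k=cam("wrist"); save("w7.png",im)
E
```

```text
-110 [-0.3 -0.4 -0.4]; -120 [-0.9 -0.6 -0.1]; -130 [-1.3 -0.6 -1.2]; -140 [-1.3  0.8 -0.4]; -150 [-0.5 -0.2 -0.8]; -160 [-1.3 -0.4 -0.1]; -170 [-0.4 -1.2 -0.9]; -180 [-1.9 -1.1 -0.9]; -190 [-1.1  0.2 -0.7]; -200 [-1.8 -1.  -0.6]; -210 [-1.3  0.7 -1. ]; -220 [-1.  -0.1 -0.1]; -230 [-0.5 -0.4  0.1]; -240 [0.  0.7 0.2]; -250 [-1.4 -1.7 -0.3]; -260 [-2.1  0.5 -0.8]; -270 [-2.  -0.9 -0.7]; -280 [-0.6  1.3  0.4]; -290 [-0.5  0.6 -0.5]; -300 [-1.   0.1 -0.3]; -310 [-1.1  0.6 -0.1]; -320 [-0.8 -0.2 -0.4]; -330 [-1.8 -0.5 -0.7]; 
t 31.5333
-332 [1. 1. 1.]; -334 [-1.   1.6  0.7]; -336 [0.  2.3 0.7]; -338 [0.5 1.8 0.4]; -340 [-0.2  3.3  1.1]; -342 [0.1 2.8 0.3]; -344 [0.6 3.8 0. ]; -346 [-1.3  7.9 -0.5]; -348 [-2.9 11.6  0.2]; 
t 33.7833
-348 [ 0.52270981 -0.01951716 -0.00215487]
```

View pics/w7.png

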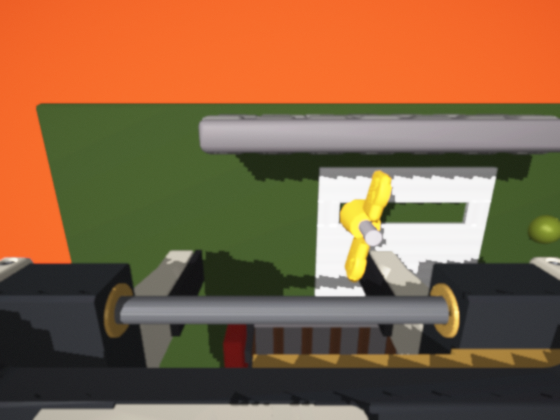

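The force rose to 11.6 N at the expected angle, so the nut is at its stop. In the image the wings run from (380,175) to (355,275). I'll back off, lift and check.

```bash
python3 - <<'E'
from stroke import *
robot.servo_line(fin(-320,-.002),speed=.05); robot.servo_line(fin(-320,.08),speed=.1)
robot.servo_line(w(-.042,-.12,.08)); robot.dwell(.3)
im,d,k=cam("wrist");W=cloud(d,k);hsv=cv2.cvtColor(im,cv2.COLOR_RGB2HSV)
Wb=W.copy(); Wb[...,:2]=(W[...,:2]-O)@B
y=(cv2.inRange(hsv,(20,120,60),(35,255,255))>0)&(abs(Wb[...,0]+.06)<.04)&(abs(Wb[...,1]+.055)<.04)&(Wb[...,2]<.06)&(Wb[...,2]>.034)
t=Wb[y];l=cv2.fitLine(t[:,:2].astype(np.float32),cv2.DIST_L2,0,.01,.01).ravel();print(l,np.degrees(np.arctan2(l[1],l[0])),t[:,2].max(), "want -12.4")
r=(cv2.inRange(hsv,(0,200,60),(3,255,255))>0)&(abs(Wb[...,2]-.0605)<.005)&(abs(Wb[...,0]-.025)<.04)&(abs(Wb[...,1]+.13)<.04); print(np.percentile(Wb[r],[1,99],axis=0) if r.any() else "nored",robot.read_t())
im,d,k=cam("top");save("t9.png",im)
E
```

```text
[ 0.97576994 -0.21879907 -0.06164332 -0.05659348] -12.638505 0.04845357515055834 want -12.4
[[-0.00640316 -0.12979432  0.05652504]
 [ 0.05392265 -0.12154566  0.06242334]] 35.8917
```

Nut is at -12.6° against -12.4° when tight, and the track is home, so I'm handing in.

```bash
python3 -c "
from h import *
print(robot.job_done())"
```

```text
the job is handed in; nothing more can be done
None
```

The sliding track is fully home and the wing nut is tight (wings at -12.6°, tight is -12.4°); I handed the job in after about 36 s, with the arm's path kept clear of the train and ornaments, and the hand-in call returned no verdict.

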